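# Clamp a resin print and start a thread gauge in it

## Task

Lock the clear printed block in its fixture by turning the black clamp knob clockwise until it clicks past its detent. Then start the steel thread gauge that stands in the block's hole: first turn it anticlockwise (seen from above; never forward yet) until it drops into the thread start, then turn it clockwise one full turn. Finish with the gripper still firmly gripping the gauge's head at that depth: do not let go at the end, and leave the other things on the bench where they are.

Things in the scene. Friction and masses are not known exactly. Their poses are not given: they have to be found in the camera images.
- clamp_grip (a point): Centre of the black clamp knob's upright grip bar (46 mm long, 14 wide, 34 tall), on its vertical turning axis, 52 mm above the bench; bar top at 69 mm. The bar stands on a black disc 48 mm wide whose top is 35 mm above the bench. Frame turns with the knob: x along the bar towards the end with a white line, z up.
- clamp_knob (a joint): Angle of the clamp knob (rad), growing as it turns clockwise seen from above, from a stop at 0 to a stop at 1.2. A lobe on the disc passes a sprung brass plunger: it resists (up to about 0.12 N m) from 0.3 to the crest at 0.6, then pushes the knob on by itself to about 0.85 or more (the click), where it stays. A jaw moves with it.
- gauge_grip (a point): Centre of the steel gauge's upright flat head (46 mm long, 14 wide, 30 tall), on the gauge's vertical axis; 99 mm above the bench at the start. Frame turns with the gauge: x along the head towards the end with the red mark, z up. Under the head are a collar 31 mm wide, 3 mm thick, and a 19 mm shank. The gauge cannot lean: it only turns and sinks.
- gauge_turn (a joint): Angle of the gauge (rad), growing clockwise seen from above (forward); within 0.15 of 0 at the start. Turns easily (0.02 N m), stays where left. It rests on the thread's flat crest; the thread start, a window about 0.4 rad wide, begins 0.5 to 1.55 rad anticlockwise of 0, differently each time. Once the gauge has dropped, a wall at the window's far end stops further backward turning.
- gauge_drop (a joint): How far the gauge has sunk (m): under 0.001 at the start on the crest, about 0.009 once dropped into the thread start, then 0.008 more for each full clockwise turn (right-hand thread, 8 mm a turn, about 1 mm play), to a stop at 0.0205. Held by the thread it cannot be pulled up.
- gauge_head: The gauge's head; origin at the centre of its underside, 15 mm below point gauge_grip, same axes. The gauge weighs 0.4 kg and sinks by its own weight. Squeezed by a gripper kept at one height it cannot sink: let it hang loose between nearly closed fingers while turning (it still sinks), or let go to look.
- hole (a point): Centre of the mouth of the clear block's hole, on the gauge's axis, on the block's top face 60 mm above the bench. The block is 64 mm square and fixed in the fixture. The fixture's plate is 14 mm thick, 170 by 290 mm; knob and gauge stand 136 mm apart on its long middle line.
- coupon: Bystander: loose amber disc, 28 mm in diameter, 12 mm tall, lying on the fixture plate near its front long edge; origin at the centre of its underside.
- spare_print: Bystander: loose clear print on lattice supports, 50 by 50 by 50 mm; origin at the centre of its underside.
- resin_bottle: Bystander: black bottle, 72 mm in diameter, 190 mm tall; origin at the centre of its underside.
- wash_cup: Bystander: white open cup, 80 mm in diameter, 90 mm tall; origin at the centre of its underside.
- rinse_jar: Bystander: amber jar, 60 mm in diameter, 80 mm tall; origin at the centre of its underside.
- scraper: Bystander: spatula lying on the bench; origin on its underside.
- parts_tray: Bystander: blue tray, 130 by 180 by 30 mm; origin at the centre of its underside.

How it is judged:
By the outcome, as a careful person would: the job done as asked, in the order asked, and still so for the second after the job is handed in, while the arm keeps its last pose, push and grip.
It also fails if it takes over 72 s, if anything falls off the work surface, if the arm or the gripper's body presses on something with over 40 N, if the wrist force passes 120 N, or if a joint passes its speed limit or range.

## Robot

A 6-joint arm with a two-finger parallel gripper is mounted at the origin on the work surface. World frame = base frame: x ahead of the robot, y to its left, z up, the work surface at z = 0. Lengths are in m, angles in rad, forces in N, time in s.
With the tool pointing down it reaches from about 0.4 to 0.925 m from the base axis. Payload 3.4 kg.
Tool frame: the origin (TCP) lies at the very end of the fingers, on their centre line; the grasp point (between the pads) lies 19 mm behind it; z points along the fingers, y is the direction in which the jaws open and shut (so a half turn about z gives the same grasp; the last joint's range is limited). The gripper opens to 85 mm and grips with 20 to 120 N. Pads are 22 mm wide; open, the fingers measure 114 mm over their backs; the gripper's body (76 mm by 85 mm) begins 54 mm behind the grasp point. The pads swing forward as they close: fully open they stand 13 mm farther back than shut.
Start: joints at [-1.395, 0.307, 1.506, -0, 1.328, -0.073], TCP at [0.142, -0.557, 0.231] pointing down, gripper open.
Joint ranges: [-3.12, 3.12], [-1.05, 2.28], [0.14, 2.33], [-1.42, 4.57], [0.1, 2.73], [-2.68, 2.68]. Speed limits (rad/s): [2.57, 2.57, 3.14, 3.14, 3.14, 3.14].

## Interface

Orientations are given as a unit quaternion [x, y, z, w].
In Python, from workcell import robot, snapshot, camera_params gives the robot as it stands.
- The arm moves only by the tool jog_arm, never from a script. Its argument "series" is a list of rows, each an object with "slide": the shift along the world's x, y, z in mm, a list of three; "spin": the turn about the world's z in units of 6 degrees (1.0 is 6 degrees). A call has exactly 10 rows; each row is the pose to reach, as a shift and turn from the pose measured when the call began; what a row does not reach only later rows make up. A row lasts 1/12 s, in which the tool goes at most 41.7 mm and 7.16 degrees, less where a joint would pass 70% of its speed; a pose out of reach is approached as far as the arm can. A call with a gripper value outside its range is refused whole. "gripper" is the closure, from 0 (fully open) to 1 (shut), set as the call begins (left out, the last holds). The fingers move at their own pace and stop on an object; "newtons" is the grip in N (left out, the last holds). Time passes only in rows, so rows that repeat a pose let the fingers close, or fill a call up. It gives the time, the measured TCP pose, the force and the opening at its end, in the units of the state.
- robot.get_state(): the state, without advancing time (a new reading comes with each control period).
- snapshot(name): name is "scene" or "top" or "wrist"; returns the picture (400x640x3 uint8, red, green, blue); there is no depth.
- camera_params(name): a dict with "fx", "fy", "cx", "cy" (pixels), "view" (4x4, takes a point from world to camera coordinates). Camera axes: x right, y down, z forward; pixel columns grow to the right and rows downward; lengths in m; the calibration is good to about 2 mm. A picture is of the moment at which its call begins: read the wrist's pose just before it. camera_params takes no time and is no camera call; for the wrist camera it gives the pose at the moment of the call.
- robot.finish_job(): hands the job in, once; it reports no verdict.
The state is a dict: "clock": time; "joints": joint angles; "dq": joint speeds; "tau": joint torques, N m; "eef_pos": TCP position; "eef_rot": TCP orientation; "force": force on the tool from outside, world axes, zero at the start; "wrist_torque": the same for the moment, N m; "opening": finger opening in m.
Only numpy, scipy, OpenCV 4.12 (cv2) and the standard library are available. Lean on these libraries where they do the work, as an engineer would, in place of code of your own. Each camera call takes 0.05 s, during which the arm holds its last target.

## Working session

There is one attempt and no reset: what is moved stays moved. The work goes in short steps, Python scripts to look and compute and a tool call to move; the robot and the scene stay as the last step left them, time stands still between calls to the robot, and variables do not carry over. Pictures are saved under pics/ and viewed, and the job is handed in when it is done.

Besides the shell and the picture viewer there is one more tool, called after "Call:" by a JSON object that holds its "fn" and its "kwargs", one argument or row to a line. jog_arm: Moves the arm, as the interface text tells. Its arguments: {"type":"object","properties":{"series":{"type":"array"},"gripper":{"type":"number"},"newtons":{"type":"number"}},"required":["series"]}

```bash
ls; mkdir -p pics; python3 - <<'E'
from workcell import robot, snapshot, camera_params
import cv2
print(robot.get_state())
for n in("scene","top","wrist"):
    p=camera_params(n); print(n,p)
    cv2.imwrite(f"pics/{n}0.png",snapshot(n)[:,:,::-1])
E
```

```text
pics
{'clock': 0.0, 'joints': array([-1.39452638e+00,  3.07565183e-01,  1.50769018e+00, -6.14736820e-06,
        1.32841855e+00, -7.34953885e-02]), 'dq': array([-0.00133003, -0.00108313,  0.00052291,  0.00047417, -0.00097647,
       -0.00044155]), 'tau': array([ 1.49941803e-03, -4.57550240e+01, -2.51916593e+01,  5.56161922e-04,
        1.32539682e-02,  2.37985273e-05]), 'eef_pos': array([ 0.14197739, -0.55645773,  0.2303792 ]), 'eef_rot': array([ 9.92211659e-01,  1.24558982e-01, -5.64308582e-05, -1.03910533e-03]), 'force': array([-0.20595334,  0.43786017,  0.13991886]), 'wrist_torque': array([-0.00222452,  0.02583706, -0.01124804]), 'opening': 0.08534811331226295}
scene {'fx': 368.61928978800586, 'fy': 368.61928978800586, 'cx': 319.4146019829636, 'cy': 191.4023588329171, 'view': array([[ 0.07637645,  0.99701604,  0.0112094 , -0.06059294],
       [ 0.50281164, -0.02880494, -0.86391593, -0.21019999],
       [-0.86101515,  0.07161904, -0.50351129,  1.58193838],
       [ 0.        ,  0.        ,  0.        ,  1.        ]])}
top {'fx': 407.8634016342407, 'fy': 407.8634016342407, 'cx': 320.7646128851279, 'cy': 203.96931179286386, 'view': array([[ 0.00211879, -0.9998377 ,  0.01789106, -0.0168847 ],
       [-0.98306402, -0.00536113, -0.18318401,  0.56552608],
       [ 0.1832502 , -0.01719993, -0.98291583,  1.07363891],
       [ 0.        ,  0.        ,  0.        ,  1.        ]])}
wrist {'fx': 296.37893511528324, 'fy': 296.37893511528324, 'cx': 318.86484460134125, 'cy': 204.04862764504526, 'view': array([[ 0.24570745, -0.96934274, -0.00158077, -0.57456564],
       [-0.93621236, -0.2377317 ,  0.25882437, -0.03214777],
       [-0.25126533, -0.06211514, -0.96592311,  0.37851303],
       [ 0.        ,  0.        ,  0.        ,  1.        ]])}
```

View pics/scene0.png

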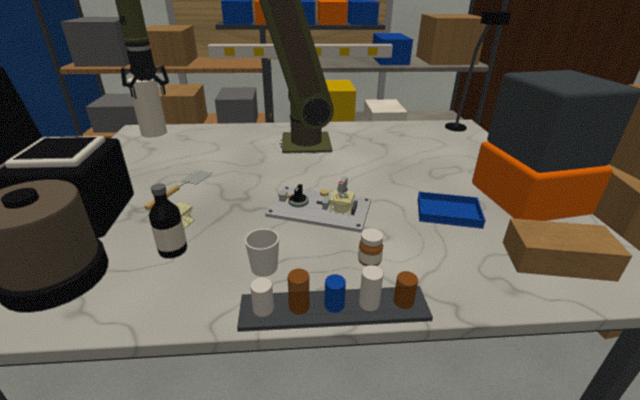

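View pics/top0.png

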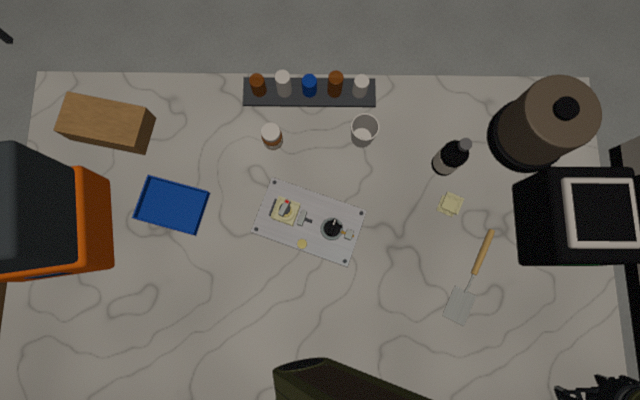

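View pics/wrist0.png

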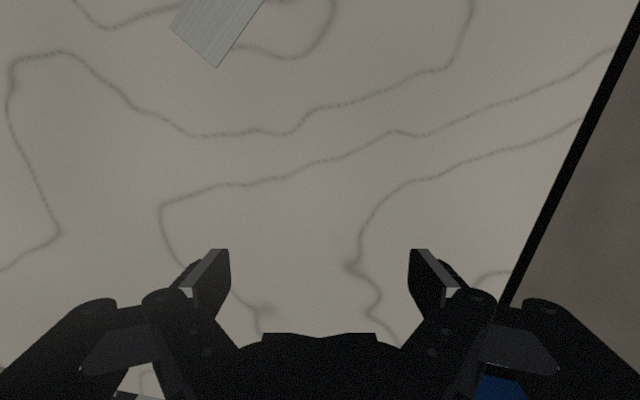

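```bash
cat > h.py <<'E'
import numpy as np, cv2
from workcell import robot, snapshot, camera_params
def ray(p,u,v,z):
    V=p['view'];R=V[:3,:3];t=V[:3,3];c=-R.T@t
    d=R.T@np.array([(u-p['cx'])/p['fx'],(v-p['cy'])/p['fy'],1.])
    return c+d*(z-c[2])/d[2]
def proj(p,X):
    q=p['view'][:3,:3]@np.array(X)+p['view'][:3,3]
    return np.array([p['cx']+p['fx']*q[0]/q[2],p['cy']+p['fy']*q[1]/q[2]])
def crop(img,x0,y0,x1,y1,s,name):
    cv2.imwrite(name,cv2.resize(img[y0:y1,x0:x1,::-1],None,fx=s,fy=s,interpolation=cv2.INTER_CUBIC))
E
python3 - <<'E'
import cv2
a=cv2.imread('pics/top0.png')[170:275,240:375]; cv2.imwrite('pics/topc.png',cv2.resize(a,None,fx=5.5,fy=5.5,interpolation=2))
a=cv2.imread('pics/scene0.png')[170:240,255:385]; cv2.imwrite('pics/scenec.png',cv2.resize(a,None,fx=6,fy=6,interpolation=2))
E
```

```text
(no output)
```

View pics/topc.png

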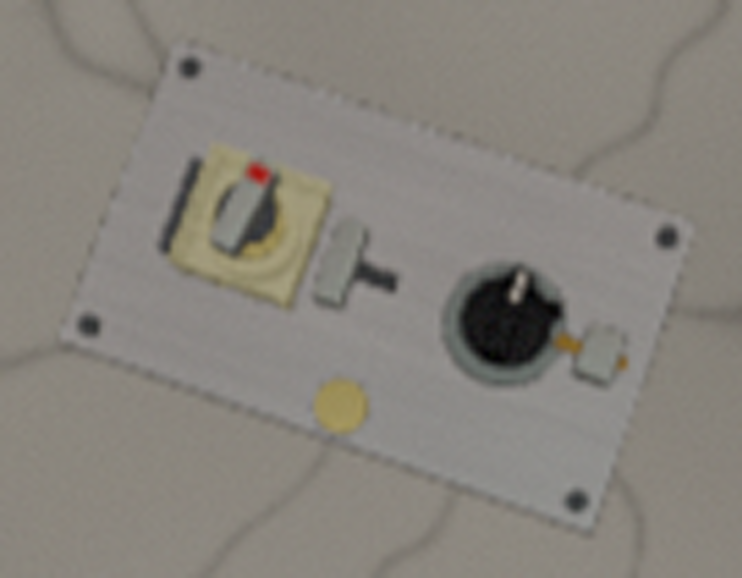

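View pics/scenec.png

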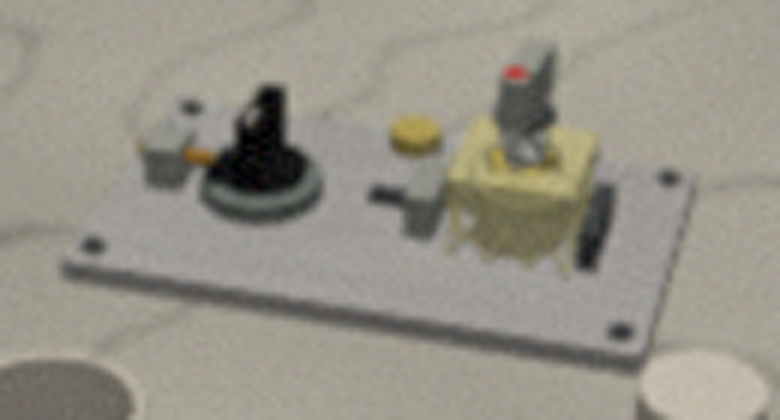

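```bash
python3 - <<'E'
from h import *
p=camera_params('top')
def P(x,y,z): return ray(p,240+(x+.5)/5.5-.5,170+(y+.5)/5.5-.5,z)
C=[P(*c,.014) for c in((180,40),(692,215),(592,533),(62,345))]
for c in C: print(c)
print([np.linalg.norm(C[i]-C[(i+1)%4]) for i in range(4)], 'ctr',sum(C)/4)
S=[P(*c,.014) for c in((190,67),(667,237),(577,501),(89,325))]
print('screws ctr',sum(S)/4)
d=S[1]-S[0]+S[2]-S[3]; print('long ang',np.degrees(np.arctan2(d[1],d[0])))
d=S[0]-S[3]+S[1]-S[2]; print('short ang',np.degrees(np.arctan2(d[1],d[0])))
print('disc',P(505,318,.035),'white line',P(519,268,.069),P(515,300,.069))
print('head red',P(259,172,.114),'ctr',P(242,212,.114),'far end',P(228,250,.114))
print('head corners',[P(*c,.114)[:2] for c in ((247,165),(275,178),(240,255),(210,245))])
print('coupon',P(341,405,.026))
E
```

```text
[0.65155795 0.12458761 0.014     ]
[ 0.55974839 -0.14298193  0.014     ]
[ 0.39629005 -0.08938666  0.014     ]
[0.49060008 0.18095441 0.014     ]
[np.float64(0.28288239500754553), np.float64(0.17202058749635465), np.float64(0.28631918808694645), np.float64(0.17054222601278374)] ctr [0.52454912 0.01829336 0.014     ]
screws ctr [0.52459759 0.01870121 0.014     ]
long ang -109.61459500397723
short ang -19.51365844228196
disc [ 0.50280599 -0.04474734  0.035     ] white line [ 0.52322812 -0.05020564  0.069     ] [ 0.50736599 -0.04818303  0.069     ]
head red [0.56185154 0.07520741 0.114     ] ctr [0.54256197 0.0828912  0.114     ] far end [0.52436472 0.08913129 0.114     ]
head corners [array([0.56520086, 0.08094897]), array([0.55899827, 0.06758652]), array([0.5220111 , 0.08344497]), array([0.52670575, 0.09764199])]
coupon [0.45941986 0.03775771 0.026     ]
```

Call:
{"fn": "jog_arm", "kwargs": {
  "series": [
    {"slide":[18,25.6,0],"spin":1.18},
    {"slide":[36,51.2,0],"spin":2.36},
    {"slide":[54,76.8,0],"spin":3.54},
    {"slide":[72,102.4,0],"spin":4.72},
    {"slide":[90,128,0],"spin":5.9},
    {"slide":[108,153.6,0],"spin":7.08},
    {"slide":[126,179,0],"spin":8.26},
    {"slide":[144,204.8,0],"spin":9.44},
    {"slide":[162,230,0],"spin":10.62},
    {"slide":[180,256,0],"spin":11.8}
  ],
  "gripper": 0.6
}}

```text
clock: 0.98
eef_pos: [0.3224, -0.2992, 0.2305]
eef_rot: [0.735, 0.678, -0.0, -0.001]
force: [0.2, 0.5, -0.2]
opening: 0.0343
```

Call:
{"fn": "jog_arm", "kwargs": {
  "series": [
    {"slide":[18,25.4,-3],"spin":1.19},
    {"slide":[36,50.8,-6],"spin":2.38},
    {"slide":[54,76.2,-9],"spin":3.57},
    {"slide":[72,101.6,-12],"spin":4.76},
    {"slide":[90,127,-15],"spin":5.95},
    {"slide":[108,152.4,-18],"spin":7.14},
    {"slide":[126,178,-21],"spin":8.33},
    {"slide":[144,203,-24],"spin":9.52},
    {"slide":[162,229,-27],"spin":10.71},
    {"slide":[180,254,-30],"spin":11.9}
  ]
}}

```text
clock: 1.82
eef_pos: [0.5029, -0.0436, 0.2001]
eef_rot: [0.198, 0.98, -0.001, -0.0]
force: [-0.1, -0.4, 0.3]
opening: 0.0341
```

```bash
python3 - <<'E'
from h import *
s=robot.get_state();print(s['joints'],s['eef_pos'],s['eef_rot'])
p=camera_params('wrist');im=snapshot('wrist');cv2.imwrite('pics/w1.png',im[:,:,::-1]);np.savez('w1',p=p['view'])
V=p['view'];print(-V[:3,:3].T@V[:3,3])
for X in [(.5025,-.045,.069),(.5025,-.045,.035),(.545,.083,.114)]:print(proj(p,X))
E
```

```text
[-0.16904224  0.23765464  1.69380165 -0.00170662  1.211184   -1.33960743] [ 0.50290394 -0.04362247  0.20014012] [ 1.98487787e-01  9.80102896e-01 -8.14457086e-04 -4.98757174e-04]
[ 0.44344239 -0.01840531  0.34272918]
[317.87839937 195.2011905 ]
[318.03841647 187.81011687]
[487.37749692 195.00722184]
```

View pics/w1.png

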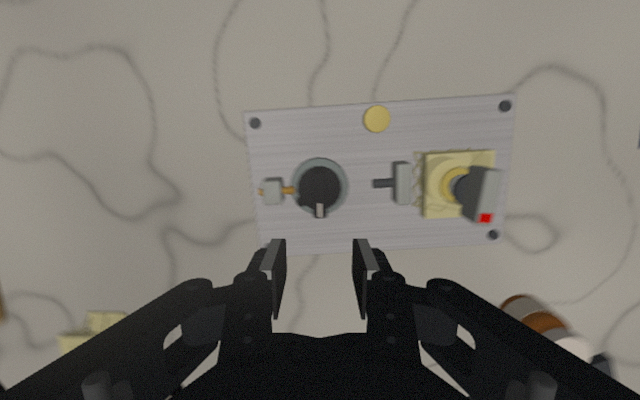

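```bash
python3 - <<'E'
from h import *
im=cv2.imread('pics/w1.png')[:,:,::-1]
crop(im,235,85,525,260,2.7,'pics/w1c.png')
crop(im,255,150,355,230,7,'pics/w1k.png')
E
```

```text
(no output)
```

View pics/w1c.png

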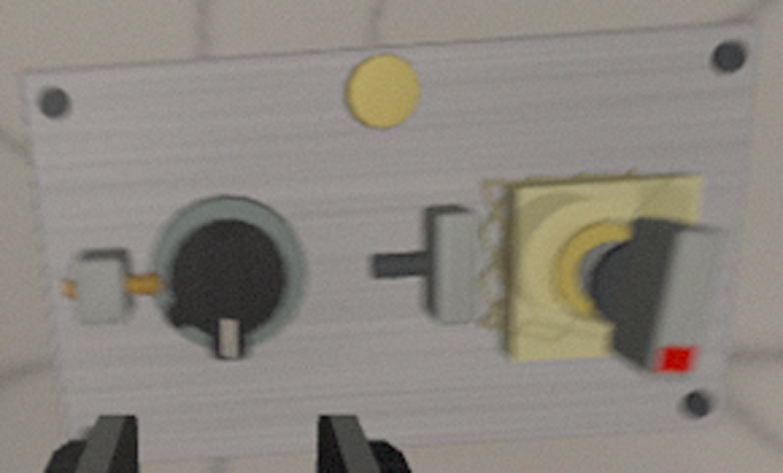

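View pics/w1k.png

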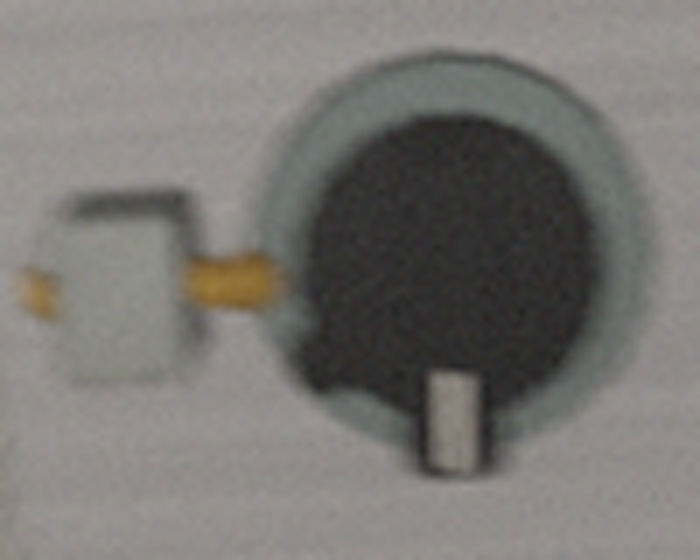

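```bash
python3 - <<'E'
from h import *
p=camera_params('wrist');p['view']=np.load('w1.npz')['p']
def P(x,y,z,s=7,x0=255,y0=150): return ray(p,x0+(x+.5)/s-.5,y0+(y+.5)/s-.5,z)
print('disc',P(452,258,.035)); b=P(457,470,.069);a=P(453,372,.069);print(a,b,np.degrees(np.arctan2(*(b-a)[1::-1])))
d=P(452,258,.035); print('end-centre',b-d,np.degrees(np.arctan2(*(b-d)[1::-1])))
print('block x near/far at z.04',P(60,290,.04),P(182,290,.04))
Q=lambda x,y,z:P(x,y,z,2.7,235,85)
c=[Q(*k,.114) for k in((676,222),(722,232),(695,372),(655,370))];print(c,sum(c)/4)
print('collar',Q(620,285,.084))
c=[Q(*k,.014)for k in((54,102),(728,57),(697,404))];print(c,(c[0]+c[1])/2)
# all four screws? missing; plate centre via diag c1,c2? (screw 0 and 2 are diagonal)
print('ctr',(c[0]+c[2])/2)
d=c[0]-c[1];print(np.degrees(np.arctan2(d[1],d[0])))
E
```

```text
disc [ 0.50158318 -0.04334047  0.035     ]
[ 0.50980712 -0.04664644  0.069     ] [ 0.52291748 -0.05160164  0.069     ] -20.70462858144596
end-centre [ 0.0213343  -0.00826117  0.034     ] -21.16763390347276
block x near/far at z.04 [ 0.48227817 -0.09874734  0.04      ] [ 0.48938932 -0.08196478  0.04      ]
[array([0.52250488, 0.08703312, 0.114     ]), array([0.53045979, 0.09843492, 0.114     ]), array([0.56887536, 0.08068467, 0.114     ]), array([0.56357407, 0.06978891, 0.114     ])] [0.54635352 0.08398541 0.114     ]
collar [0.54603408 0.07849341 0.084     ]
[array([ 0.41443862, -0.08131576,  0.014     ]), array([0.50196063, 0.16835594, 0.014     ]), array([0.63847267, 0.12111326, 0.014     ])] [0.45819962 0.04352009 0.014     ]
ctr [0.52645564 0.01989875 0.014     ]
-109.31803242848902
```

Call:
{"fn": "jog_arm", "kwargs": {
  "series": [
    {"slide":[-1,-0.4,-20],"spin":0.4},
    {"slide":[-1,-0.4,-45],"spin":0.4},
    {"slide":[-1,-0.4,-70],"spin":0.4},
    {"slide":[-1,-0.4,-95],"spin":0.4},
    {"slide":[-1,-0.4,-115],"spin":0.4},
    {"slide":[-1,-0.4,-130],"spin":0.4},
    {"slide":[-1,-0.4,-142],"spin":0.4},
    {"slide":[-1,-0.4,-150],"spin":0.4},
    {"slide":[-1,-0.4,-156],"spin":0.4},
    {"slide":[-1,-0.4,-158],"spin":0.4}
  ]
}}

```text
clock: 2.7
eef_pos: [0.5051, -0.0401, 0.0411]
eef_rot: [0.175, 0.985, 0.002, 0.0]
force: [-0.2, -0.2, 0.4]
opening: 0.034
```

Call:
{"fn": "jog_arm", "kwargs": {
  "series": [
    {"slide":[0,0,0],"spin":0},
    {"slide":[0,0,0],"spin":0},
    {"slide":[0,0,0],"spin":0},
    {"slide":[0,0,0],"spin":0},
    {"slide":[0,0,0],"spin":0},
    {"slide":[0,0,0],"spin":0},
    {"slide":[0,0,0],"spin":0},
    {"slide":[0,0,0],"spin":0},
    {"slide":[0,0,0],"spin":0},
    {"slide":[0,0,0],"spin":0}
  ],
  "gripper": 1.0,
  "newtons": 40
}}

```text
clock: 3.53
eef_pos: [0.5033, -0.0454, 0.0417]
eef_rot: [0.173, 0.985, -0.003, -0.0]
force: [-6.2, -21.4, 0.3]
opening: 0.0134
```

```bash
python3 - <<'E'
from h import *
s=robot.get_state();print(s)
p=camera_params('wrist');im=snapshot('wrist');cv2.imwrite('pics/w2.png',im[:,:,::-1])
E
```

```text
{'clock': 3.5333, 'joints': array([-0.16935668,  0.43905767,  1.88458496, -0.00768505,  0.81897742,
       -1.38769523]), 'dq': array([-0.00013262, -0.00029521, -0.00113142,  0.0008061 , -0.00020827,
        0.00037466]), 'tau': array([ 1.09347251e+01, -4.42647564e+01, -1.68551624e+01,  5.73131964e+00,
       -8.54986031e-01,  4.39277140e-02]), 'eef_pos': array([ 0.50334664, -0.04537103,  0.04166181]), 'eef_rot': array([ 1.72731716e-01,  9.84964781e-01, -2.80887397e-03, -4.94407310e-04]), 'force': array([ -6.2430582 , -21.38535315,   0.26229556]), 'wrist_torque': array([-3.35685064,  0.94192474,  0.04770305]), 'opening': 0.013359322035095347}
```

View pics/w2.png

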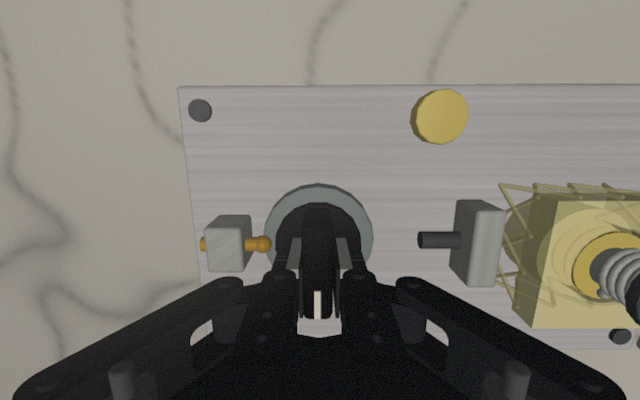

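Call:
{"fn": "jog_arm", "kwargs": {
  "series": [
    {"slide":[0,0,0],"spin":0},
    {"slide":[0,0,0],"spin":-1},
    {"slide":[0,0,0],"spin":-2},
    {"slide":[0,0,0],"spin":-3},
    {"slide":[0,0,0],"spin":-4},
    {"slide":[0,0,0],"spin":-5},
    {"slide":[0,0,0],"spin":-6},
    {"slide":[0,0,0],"spin":-7},
    {"slide":[0,0,0],"spin":-8},
    {"slide":[0,0,0],"spin":-9}
  ]
}}

```text
clock: 4.42
eef_pos: [0.5024, -0.0466, 0.0418]
eef_rot: [0.603, 0.798, -0.004, -0.002]
force: [-2.8, -6.6, -3.0]
opening: 0.013
```

```bash
python3 - <<'E'
from h import *
s=robot.get_state();print(s['eef_pos'],s['eef_rot'],np.degrees(2*np.arctan2(s['eef_rot'][1],s['eef_rot'][0])),s['force'],s['wrist_torque'],s['opening'])
p=camera_params('wrist');im=snapshot('wrist');cv2.imwrite('pics/w3.png',im[:,:,::-1])
E
```

```text
[ 0.50239006 -0.04664793  0.04184164] [ 0.60263077  0.79801029 -0.00361496 -0.00163208] 105.88222702399416 [-2.77078037 -6.56934777 -2.95005413] [-0.99401714  0.23809121  0.05330655] 0.01298961089731099
```

View pics/w3.png

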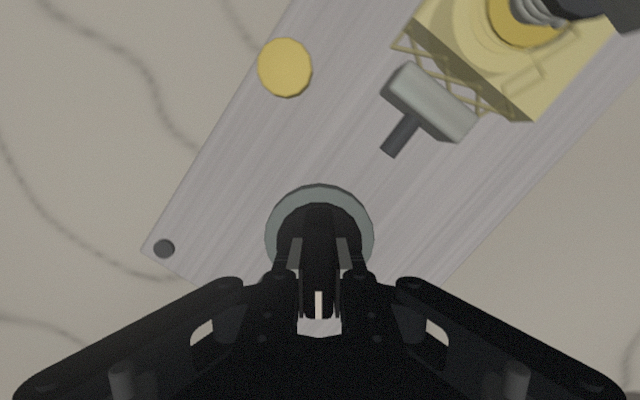

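Call:
{"fn": "jog_arm", "kwargs": {
  "series": [
    {"slide":[0,0,0],"spin":0},
    {"slide":[0,0,0],"spin":0},
    {"slide":[0,0,0],"spin":0},
    {"slide":[0,0,10],"spin":0},
    {"slide":[0,0,30],"spin":0},
    {"slide":[0,0,60],"spin":0},
    {"slide":[0,0,90],"spin":0},
    {"slide":[0,0,120],"spin":0},
    {"slide":[0,0,145],"spin":0},
    {"slide":[0,0,150],"spin":0}
  ],
  "gripper": 0.6
}}

```text
clock: 5.3
eef_pos: [0.5055, -0.0469, 0.1976]
eef_rot: [0.604, 0.797, -0.001, 0.003]
force: [1.0, -0.2, 0.0]
opening: 0.0341
```

```bash
python3 - <<'E'
from h import *
s=robot.get_state();print(s['eef_pos'],s['joints'],np.degrees(2*np.arctan2(s['eef_rot'][1],s['eef_rot'][0])))
p=camera_params('wrist');im=snapshot('wrist');cv2.imwrite('pics/w4.png',im[:,:,::-1]);np.savez('w4',p=p['view'])
E
```

```text
[ 0.50553824 -0.04686172  0.1975672 ] [-0.17227024  0.24177474  1.69523396 -0.0049383   1.20074515 -0.44303163] 105.61530909009932
```

View pics/w4.png

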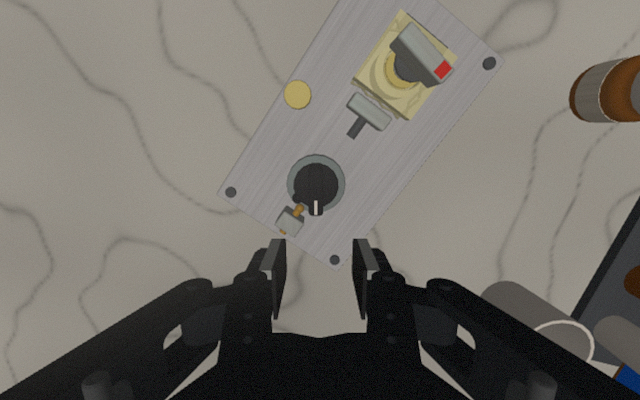

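```bash
python3 - <<'E'
from h import *
im=cv2.imread('pics/w4.png')[:,:,::-1]
crop(im,265,145,365,235,6,'pics/w4k.png')
crop(im,340,0,460,125,4.5,'pics/w4g.png')
E
```

```text
(no output)
```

View pics/w4k.png

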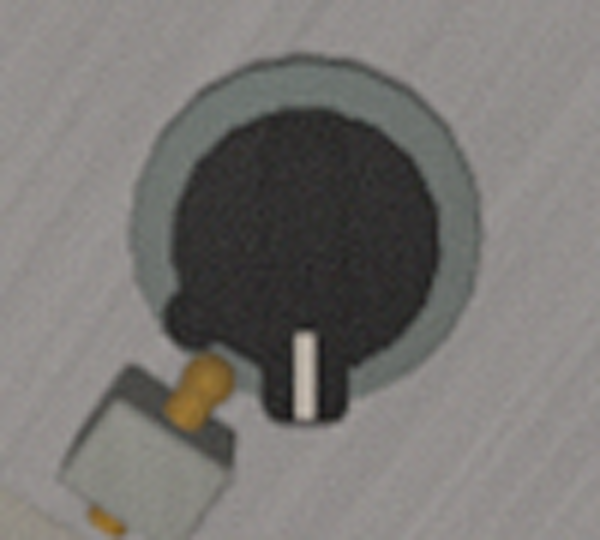

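View pics/w4g.png

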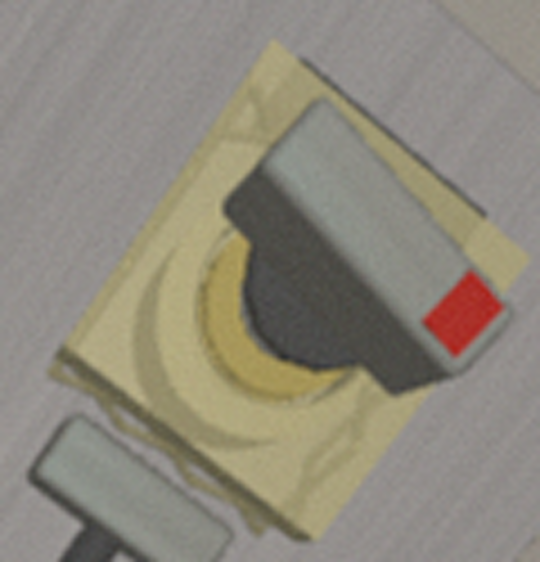

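```bash
python3 - <<'E'
from h import *
p=camera_params('wrist');p['view']=np.load('w4.npz')['p']
def P(x,y,z,s=4.5,x0=340,y0=0): return ray(p,x0+(x+.5)/s-.5,y0+(y+.5)/s-.5,z)
c=[P(*k,.114) for k in((262,165),(322,97),(512,313),(455,376))]
print(np.round(c,4),sum(c)/4,[np.linalg.norm(c[i]-c[(i+1)%4]) for i in range(4)])
d=c[2]-c[1]+c[3]-c[0];print(np.degrees(np.arctan2(d[1],d[0])))
K=lambda x,y,z:P(x,y,z,6,265,145)
print('disc',K(305,238,.035))
c=[P(*k,.060) for k in((275,40),(530,258),(305,540),(62,350))];print(sum(c)/4,[np.linalg.norm(c[i]-c[(i+1)%4]) for i in range(4)])
E
```

```text
[[0.5254 0.0858 0.114 ]
 [0.531  0.0969 0.114 ]
 [0.57   0.0767 0.114 ]
 [0.5648 0.0658 0.114 ]] [0.5477964 0.0813146 0.114    ] [np.float64(0.012410116345067317), np.float64(0.0438969483446175), np.float64(0.012110823445095072), np.float64(0.04424033816905318)]
-27.180514638015108
disc [ 0.50193093 -0.04437341  0.035     ]
[0.54797539 0.08144261 0.06      ] [np.float64(0.06324252374205222), np.float64(0.06496873377093075), np.float64(0.06149314105464954), np.float64(0.06499064430819187)]
```

Call:
{"fn": "jog_arm", "kwargs": {
  "series": [
    {"slide":[4,13,1],"spin":-1.1},
    {"slide":[8,26,2],"spin":-2.2},
    {"slide":[13,39,2],"spin":-3.3},
    {"slide":[17,52,2],"spin":-4.4},
    {"slide":[21,65,2],"spin":-5.5},
    {"slide":[25,78,2],"spin":-6.6},
    {"slide":[30,91,2],"spin":-7.7},
    {"slide":[34,104,2],"spin":-8.8},
    {"slide":[38,117,2],"spin":-9.9},
    {"slide":[42,129,2],"spin":-11}
  ],
  "gripper": 0.45
}}

```text
clock: 6.18
eef_pos: [0.5463, 0.0831, 0.1973]
eef_rot: [0.942, 0.336, -0.004, 0.001]
force: [0.2, 0.6, -0.5]
opening: 0.0467
```

Call:
{"fn": "jog_arm", "kwargs": {
  "series": [
    {"slide":[0,0,0],"spin":-1.15},
    {"slide":[0,0,0],"spin":-2.3},
    {"slide":[0,0,0],"spin":-3.45},
    {"slide":[0,0,0],"spin":-4.6},
    {"slide":[0,0,0],"spin":-5.75},
    {"slide":[0,0,0],"spin":-6.9},
    {"slide":[0,0,0],"spin":-8.05},
    {"slide":[0,0,0],"spin":-9.2},
    {"slide":[0,0,0],"spin":-10.2},
    {"slide":[0,0,0],"spin":-10.2}
  ]
}}

```text
clock: 7.02
eef_pos: [0.5453, 0.0832, 0.1962]
eef_rot: [0.982, -0.191, -0.005, -0.001]
force: [0.4, -0.2, -0.9]
opening: 0.0469
```

```bash
cat >> h.py <<'E'
def st():
    s=robot.get_state();print('t',s['clock'],'pos',np.round(s['eef_pos'],4),'yaw',np.degrees(2*np.arctan2(s['eef_rot'][1],s['eef_rot'][0])),'j6',np.degrees(s['joints'][5]),'F',np.round(s['force'],1),'M',np.round(s['wrist_torque'],2),'open',s['opening'])
def look(n,cam='wrist'):
    st();p=camera_params(cam);im=snapshot(cam);cv2.imwrite(f'pics/{n}.png',im[:,:,::-1]);np.savez(n,p=p['view']);return p,im
E
python3 - <<'E'
from h import *
p,im=look('w5')
print(proj(p,(.5475,.082,.114)))
E
```

```text
t 7.0167 pos [0.5453 0.0832 0.1962] yaw -22.013602365125315 j6 116.04776950539987 F [ 0.4 -0.2 -0.9] M [ 0.02 -0.01  0.03] open 0.04686984739254931
[319.16201022 207.49608735]
```

View pics/w5.png

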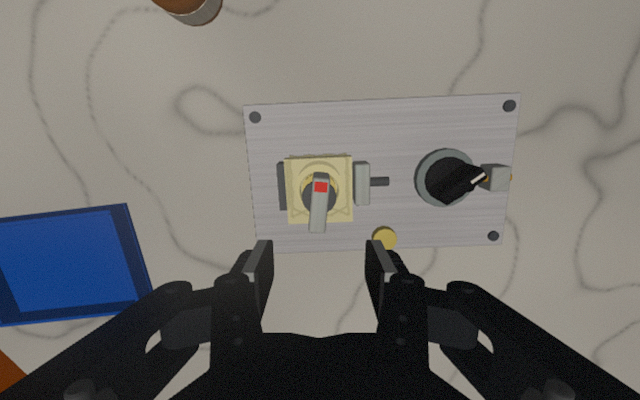

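```bash
python3 - <<'E'
from h import *
im=cv2.imread('pics/w5.png')[:,:,::-1]
crop(im,275,145,375,240,6,'pics/w5g.png')
E
```

```text
(no output)
```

View pics/w5g.png

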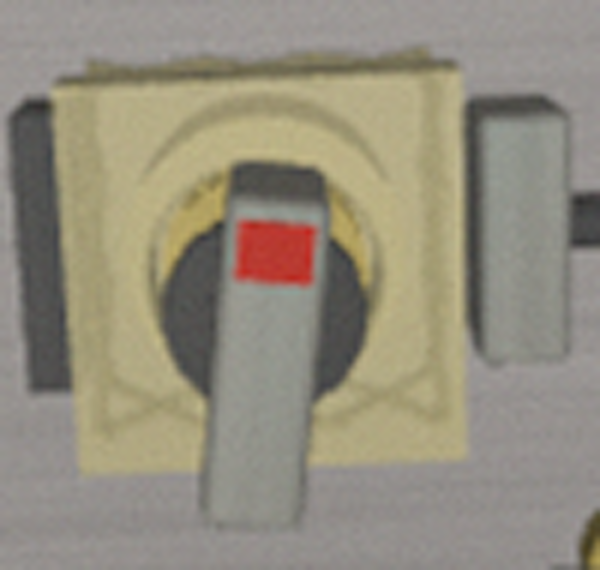

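```bash
python3 - <<'E'
from h import *
p=camera_params('wrist');p['view']=np.load('w5.npz')['p']
def P(x,y,z,s=6,x0=275,y0=145): return ray(p,x0+(x+.5)/s-.5,y0+(y+.5)/s-.5,z)
c=[P(*k,.114) for k in((229,197),(329,207),(300,526),(202,519))]
print(np.round(c,4),sum(c)/4,[np.linalg.norm(c[i]-c[(i+1)%4]) for i in range(4)])
d=-c[2]+c[1]-c[3]+c[0];print(np.degrees(np.arctan2(d[1],d[0])))
c=[P(*k,.060) for k in((55,82),(458,65),(467,457),(80,472))];print(sum(c)/4,[np.linalg.norm(c[i]-c[(i+1)%4]) for i in range(4)])
E
```

```text
[[0.5716 0.0775 0.114 ]
 [0.5656 0.0662 0.114 ]
 [0.5266 0.0858 0.114 ]
 [0.5325 0.0976 0.114 ]] [0.54905414 0.08176395 0.114     ] [np.float64(0.01284149991994023), np.float64(0.043614403207173684), np.float64(0.013197815929106614), np.float64(0.04393906963456681)]
-26.9171490215681
[0.5489605  0.08179464 0.06      ] [np.float64(0.06270962463387854), np.float64(0.06426090175778702), np.float64(0.06395408488392482), np.float64(0.0642006145752875)]
```

Call:
{"fn": "jog_arm", "kwargs": {
  "series": [
    {"slide":[3,-1.5,-15],"spin":-0.5},
    {"slide":[3,-1.5,-35],"spin":-0.5},
    {"slide":[3,-1.5,-55],"spin":-0.5},
    {"slide":[3,-1.5,-75],"spin":-0.5},
    {"slide":[3,-1.5,-90],"spin":-0.5},
    {"slide":[3,-1.5,-100],"spin":-0.5},
    {"slide":[3,-1.5,-106],"spin":-0.5},
    {"slide":[3,-1.5,-108],"spin":-0.5},
    {"slide":[3,-1.5,-108],"spin":-0.5},
    {"slide":[3,-1.5,-108],"spin":-0.5}
  ]
}}

```text
clock: 7.9
eef_pos: [0.5491, 0.0818, 0.089]
eef_rot: [0.977, -0.214, -0.004, -0.001]
force: [0.1, -0.4, 0.3]
opening: 0.0467
```

```bash
python3 - <<'E'
from h import *
p,im=look('w6')
E
```

```text
t 7.9 pos [0.5491 0.0818 0.089 ] yaw -24.71243219022966 j6 118.46884136305191 F [ 0.1 -0.4  0.3] M [ 0.03 -0.04  0.04] open 0.04671580518605261
```

View pics/w6.png

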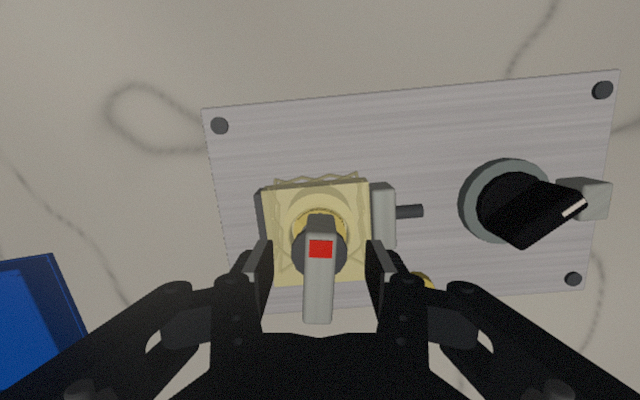

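Call:
{"fn": "jog_arm", "kwargs": {
  "series": [
    {"slide":[0,0,0],"spin":0},
    {"slide":[0,0,0],"spin":0},
    {"slide":[0,0,0],"spin":0},
    {"slide":[0,0,0],"spin":0.5},
    {"slide":[0,0,0],"spin":1.5},
    {"slide":[0,0,0],"spin":2.5},
    {"slide":[0,0,0],"spin":3.5},
    {"slide":[0,0,0],"spin":4.5},
    {"slide":[0,0,0],"spin":5},
    {"slide":[0,0,0],"spin":5}
  ],
  "gripper": 0.81,
  "newtons": 20
}}

```text
clock: 8.78
eef_pos: [0.5494, 0.0823, 0.0896]
eef_rot: [0.999, 0.047, -0.003, -0.001]
force: [0.1, 1.4, 2.4]
opening: 0.0161
```

```bash
python3 - <<'E'
from h import *
p,im=look('w7')
E
```

```text
t 8.7833 pos [0.5494 0.0823 0.0896] yaw 5.339766758962964 j6 88.67470875749909 F [0.1 1.4 2.4] M [0.24 0.06 0.  ] open 0.016145577854930693
```

View pics/w7.png

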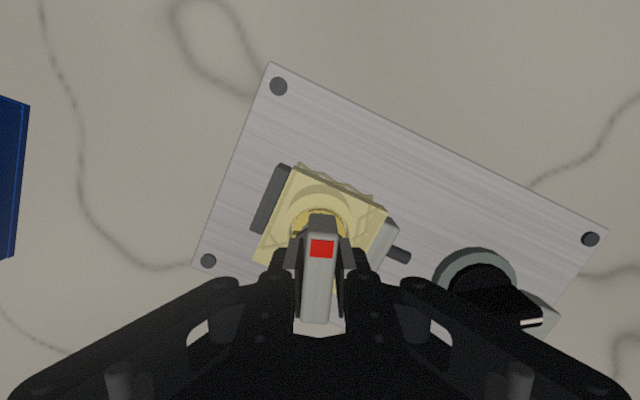

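Call:
{"fn": "jog_arm", "kwargs": {
  "series": [
    {"slide":[0,0,0],"spin":0.4},
    {"slide":[0,0,0],"spin":0.8},
    {"slide":[0,0,0],"spin":1.2},
    {"slide":[0,0,0],"spin":1.6},
    {"slide":[0,0,0],"spin":2},
    {"slide":[0,0,0],"spin":2.4},
    {"slide":[0,0,0],"spin":2.8},
    {"slide":[0,0,0],"spin":3},
    {"slide":[0,0,0],"spin":3},
    {"slide":[0,0,0],"spin":3}
  ]
}}

```text
clock: 9.67
eef_pos: [0.5494, 0.0826, 0.0897]
eef_rot: [0.98, 0.2, -0.003, -0.001]
force: [-1.0, 4.2, 0.7]
opening: 0.0165
```

```bash
python3 - <<'E'
from h import *
p,im=look('w8')
a=cv2.imread('pics/w7.png');b=im[:,:,::-1]
cv2.imwrite('pics/w78.png',cv2.resize(np.hstack([a[180:340,250:390],b[180:340,250:390]]),None,fx=2.8,fy=2.8))
E
```

```text
t 9.6667 pos [0.5494 0.0826 0.0897] yaw 23.10362180437671 j6 71.07034628345578 F [-1.   4.2  0.7] M [ 0.58 -0.05 -0.08] open 0.016527410154868312
```

View pics/w78.png

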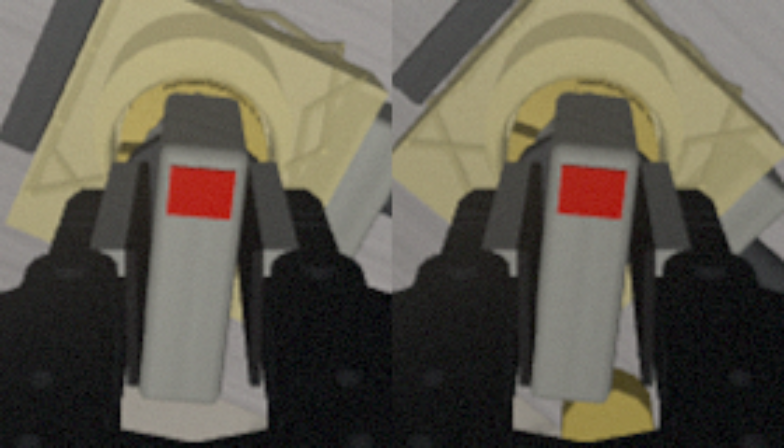

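Call:
{"fn": "jog_arm", "kwargs": {
  "series": [
    {"slide":[0,0.4,0],"spin":0.4},
    {"slide":[0,0.4,0],"spin":0.8},
    {"slide":[0,0.4,0],"spin":1.2},
    {"slide":[0,0.4,0],"spin":1.6},
    {"slide":[0,0.4,0],"spin":2},
    {"slide":[0,0.4,0],"spin":2.3},
    {"slide":[0,0.4,0],"spin":2.5},
    {"slide":[0,0.4,0],"spin":2.5},
    {"slide":[0,0.4,0],"spin":2.5},
    {"slide":[0,0.4,0],"spin":2.5}
  ]
}}

```text
clock: 10.55
eef_pos: [0.5495, 0.0827, 0.0897]
eef_rot: [0.945, 0.326, -0.003, 0.0]
force: [-0.2, 0.1, 0.2]
opening: 0.0162
```

```bash
python3 - <<'E'
from h import *
p,im=look('w9')
a=cv2.imread('pics/w7.png');b=im[:,:,::-1]
cv2.imwrite('pics/w79.png',cv2.resize(np.hstack([a[180:340,250:390],b[180:340,250:390]]),None,fx=2.8,fy=2.8))
E
```

```text
t 10.55 pos [0.5495 0.0827 0.0897] yaw 38.07333590125071 j6 56.277493905924445 F [-0.2  0.1  0.2] M [ 0.04  0.01 -0.03] open 0.016232521483286622
```

View pics/w79.png

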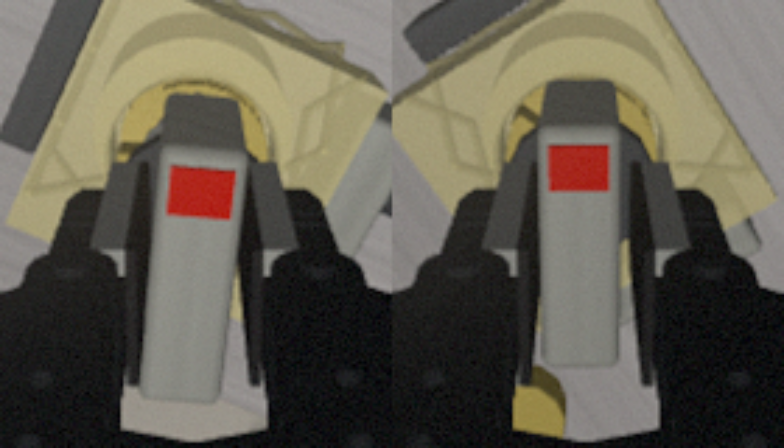

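```bash
python3 - <<'E'
from h import *
p=camera_params('wrist');p['view']=np.load('w9.npz')['p']
def P(x,y,z,s=2.8,x0=250,y0=180): return ray(p,x0+(x+.5)/s-.5,y0+(y+.5)/s-.5,z)
for z in(.105,.107,.109):
    c=[P(*k,z) for k in((148,127),(225,125),(223,365),(151,365))]
    d=-c[2]+c[1]-c[3]+c[0];print(z,sum(c)/4,np.linalg.norm(d)/2,np.linalg.norm(c[0]-c[1]),np.degrees(np.arctan2(d[1],d[0])))
E
```

```text
0.105 [0.54912203 0.08293085 0.105     ] 0.04442159049686223 0.01244556162010058 37.96416198773868
0.107 [0.54996606 0.08356206 0.107     ] 0.04372081775570391 0.012249226679495791 37.964161987738635
0.109 [0.55081009 0.08419328 0.109     ] 0.043020045014545566 0.012052891738890934 37.964161987738656
```

Call:
{"fn": "jog_arm", "kwargs": {
  "series": [
    {"slide":[0,0,0],"spin":-0.8},
    {"slide":[0,0,-1],"spin":-1.6},
    {"slide":[0,0,-2],"spin":-2.4},
    {"slide":[0,0,-3],"spin":-3.2},
    {"slide":[0,0,-4],"spin":-4},
    {"slide":[0,0,-5],"spin":-4.8},
    {"slide":[0,0,-5],"spin":-5.6},
    {"slide":[0,0,-5],"spin":-6.4},
    {"slide":[0,0,-5],"spin":-7.2},
    {"slide":[0,0,-5],"spin":-7.8}
  ]
}}

```text
clock: 11.43
eef_pos: [0.5496, 0.0826, 0.0849]
eef_rot: [0.997, -0.078, -0.003, -0.001]
force: [0.0, -0.5, 1.0]
opening: 0.0163
```

Call:
{"fn": "jog_arm", "kwargs": {
  "series": [
    {"slide":[0,0,0],"spin":-0.8},
    {"slide":[0,0,0],"spin":-1.6},
    {"slide":[0,0,0],"spin":-2.4},
    {"slide":[0,0,0],"spin":-3.2},
    {"slide":[0,0,0],"spin":-4},
    {"slide":[0,0,0],"spin":-4.8},
    {"slide":[0,0,0],"spin":-5.6},
    {"slide":[0,0,0],"spin":-6.4},
    {"slide":[0,0,0],"spin":-7.2},
    {"slide":[0,0,0],"spin":-7.2}
  ]
}}

```text
clock: 12.27
eef_pos: [0.5489, 0.0819, 0.0845]
eef_rot: [0.898, -0.441, -0.003, -0.001]
force: [-1.2, -1.1, -0.6]
opening: 0.016
```

```bash
python3 - <<'E'
from h import *
p,im=look('w10')
crop(im,230,160,410,360,3,'pics/w10c.png')
E
```

```text
t 12.2667 pos [0.5489 0.0819 0.0845] yaw -52.29335453167585 j6 146.02778679210687 F [-1.2 -1.1 -0.6] M [-0.15  0.15  0.08] open 0.015952391533100924
```

View pics/w10c.png

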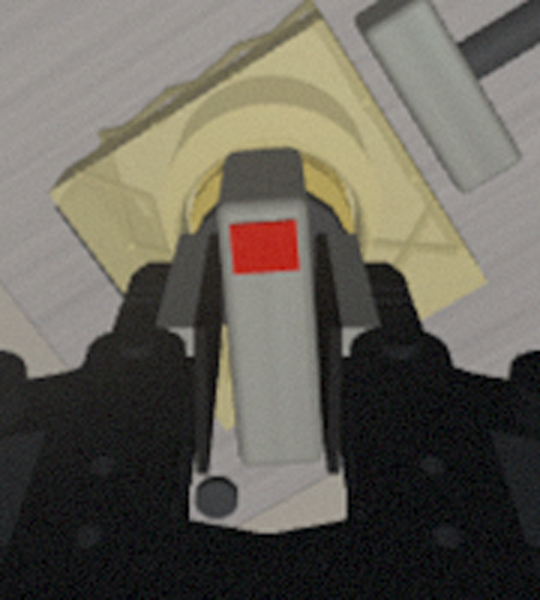

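Call:
{"fn": "jog_arm", "kwargs": {
  "series": [
    {"slide":[0,0,0],"spin":0},
    {"slide":[0,0,0],"spin":0},
    {"slide":[0,0,0],"spin":0},
    {"slide":[0,0,5],"spin":1.1},
    {"slide":[0,0,5],"spin":2.2},
    {"slide":[0,0,5],"spin":3.3},
    {"slide":[0,0,5],"spin":4.4},
    {"slide":[0,0,5],"spin":5.5},
    {"slide":[0,0,5],"spin":6.6},
    {"slide":[0,0,5],"spin":7.7}
  ],
  "gripper": 0.25
}}

```text
clock: 13.15
eef_pos: [0.5494, 0.0823, 0.0898]
eef_rot: [0.999, -0.048, -0.003, -0.0]
force: [0.1, -0.4, 0.5]
opening: 0.0642
```

Call:
{"fn": "jog_arm", "kwargs": {
  "series": [
    {"slide":[0,0,0],"spin":1.15},
    {"slide":[0,0,0],"spin":2.3},
    {"slide":[0,0,0],"spin":3.45},
    {"slide":[0,0,0],"spin":4.6},
    {"slide":[0,0,0],"spin":5.75},
    {"slide":[0,0,0],"spin":6.9},
    {"slide":[0,0,0],"spin":8.05},
    {"slide":[0,0,0],"spin":9.2},
    {"slide":[0,0,0],"spin":10.3},
    {"slide":[0,0,0],"spin":11.4}
  ]
}}

```text
clock: 13.98
eef_pos: [0.5498, 0.0825, 0.09]
eef_rot: [0.851, 0.524, -0.002, 0.001]
force: [-0.4, -0.4, 0.4]
opening: 0.0639
```

```bash
python3 - <<'E'
from h import *
p,im=look('w11')
crop(im,200,150,440,340,3.2,'pics/w11c.png')
E
```

```text
t 13.9833 pos [0.5498 0.0825 0.09  ] yaw 63.26474193148222 j6 31.237924864263633 F [-0.4 -0.4  0.4] M [-0.    0.04  0.01] open 0.06388845123927274
```

View pics/w11c.png

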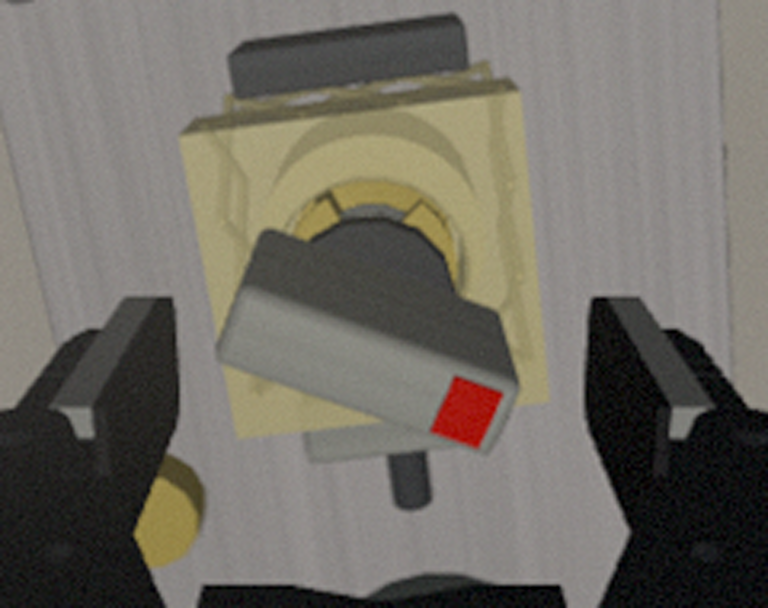

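```bash
cat >> h.py <<'E'
def head(n,corn,s,x0,y0,zs):
    p=camera_params('wrist');p['view']=np.load(n+'.npz')['p']
    for z in zs:
        c=[ray(p,x0+(x+.5)/s-.5,y0+(y+.5)/s-.5,z) for x,y in corn]
        d=c[1]-c[0]+c[2]-c[3];print(z,np.round(sum(c)/4,4),'L',np.linalg.norm(d)/2,'W',np.linalg.norm(c[0]-c[3]),'yaw',np.degrees(np.arctan2(d[1],d[0])))
E
python3 - <<'E'
from h import *
head('w11',((243,292),(518,383),(487,455),(218,355)),3.2,200,150,(.101,.103,.105))
E
```

```text
0.101 [0.5482 0.0821 0.101 ] L 0.04431350705911783 W 0.011055344235139836 yaw -48.00039465750238
0.103 [0.5487 0.083  0.103 ] L 0.04363827761662924 W 0.010886887833924379 yaw -48.00039465750239
0.105 [0.5492 0.0839 0.105 ] L 0.04296304817414059 W 0.010718431432708994 yaw -48.00039465750243
```

Call:
{"fn": "jog_arm", "kwargs": {
  "series": [
    {"slide":[-0.5,0,0],"spin":1.15},
    {"slide":[-0.5,0,0],"spin":2.3},
    {"slide":[-0.5,0,0],"spin":3.45},
    {"slide":[-0.5,0,0],"spin":4.6},
    {"slide":[-0.5,0,0],"spin":5.75},
    {"slide":[-0.5,0,0],"spin":6.9},
    {"slide":[-0.5,0,0],"spin":8.05},
    {"slide":[-0.5,0,-2],"spin":9.2},
    {"slide":[-0.5,0,-5],"spin":10.2},
    {"slide":[-0.5,0,-7],"spin":11}
  ]
}}

```text
clock: 14.87
eef_pos: [0.5496, 0.0827, 0.0831]
eef_rot: [0.425, 0.905, -0.001, 0.003]
force: [-0.4, -0.9, -0.3]
opening: 0.0638
```

Call:
{"fn": "jog_arm", "kwargs": {
  "series": [
    {"slide":[0,0,-1],"spin":0},
    {"slide":[0,0,-1],"spin":0},
    {"slide":[0,0,-1],"spin":0},
    {"slide":[0,0,-1],"spin":0},
    {"slide":[0,0,-1],"spin":0},
    {"slide":[0,0,-1],"spin":-0.8},
    {"slide":[0,0,-1],"spin":-1.6},
    {"slide":[0,0,-1],"spin":-2.4},
    {"slide":[0,0,-1],"spin":-3.2},
    {"slide":[0,0,-1],"spin":-3.2}
  ],
  "gripper": 0.81
}}

```text
clock: 15.7
eef_pos: [0.5489, 0.0821, 0.0819]
eef_rot: [0.571, 0.821, -0.002, 0.002]
force: [-0.9, -2.5, -0.2]
opening: 0.0161
```

```bash
python3 - <<'E'
from h import *
p,im=look('w12')
crop(im,200,150,440,360,2.8,'pics/w12c.png')
E
```

```text
t 15.7 pos [0.5489 0.0821 0.0819] yaw 110.3641470130309 j6 -15.784305559302265 F [-0.9 -2.5 -0.2] M [-0.23  0.14  0.03] open 0.016092594881812264
```

View pics/w12c.png

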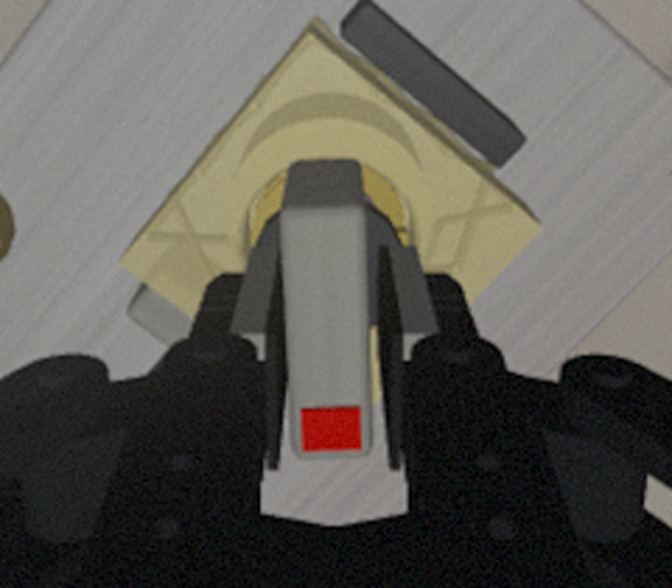

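Call:
{"fn": "jog_arm", "kwargs": {
  "series": [
    {"slide":[0,0.4,0],"spin":-0.9},
    {"slide":[0,0.4,0],"spin":-1.8},
    {"slide":[0,0.4,0],"spin":-2.7},
    {"slide":[0,0.4,-0.5],"spin":-3.6},
    {"slide":[0,0.4,-0.5],"spin":-4.5},
    {"slide":[0,0.4,-0.5],"spin":-5.4},
    {"slide":[0,0.4,-1],"spin":-6.3},
    {"slide":[0,0.4,-1],"spin":-7.2},
    {"slide":[0,0.4,-1],"spin":-8.1},
    {"slide":[0,0.4,-1],"spin":-9}
  ]
}}

```text
clock: 16.58
eef_pos: [0.5479, 0.0827, 0.0807]
eef_rot: [0.881, 0.473, -0.003, 0.001]
force: [-2.2, -0.1, -1.1]
opening: 0.0167
```

Call:
{"fn": "jog_arm", "kwargs": {
  "series": [
    {"slide":[0,0,0],"spin":-0.9},
    {"slide":[0,0,0],"spin":-1.8},
    {"slide":[0,0,0],"spin":-2.7},
    {"slide":[0,0,-0.5],"spin":-3.6},
    {"slide":[0,0,-0.5],"spin":-4.5},
    {"slide":[0,0,-0.5],"spin":-5.4},
    {"slide":[0,0,-1],"spin":-6.3},
    {"slide":[0,0,-1],"spin":-7.2},
    {"slide":[0,0,-1],"spin":-8.1},
    {"slide":[0,0,-1],"spin":-9}
  ]
}}

```text
clock: 17.42
eef_pos: [0.5478, 0.0827, 0.0797]
eef_rot: [1.0, 0.02, -0.003, -0.001]
force: [-0.7, -1.0, -1.2]
opening: 0.0165
```

```bash
python3 - <<'E'
from h import *
p,im=look('w13')
crop(im,200,150,440,360,2.8,'pics/w13c.png')
E
```

```text
t 17.4167 pos [0.5478 0.0827 0.0797] yaw 2.306715187437067 j6 91.71967949304938 F [-0.7 -1.  -1.2] M [-0.21  0.14  0.05] open 0.01648132507456564
```

View pics/w13c.png

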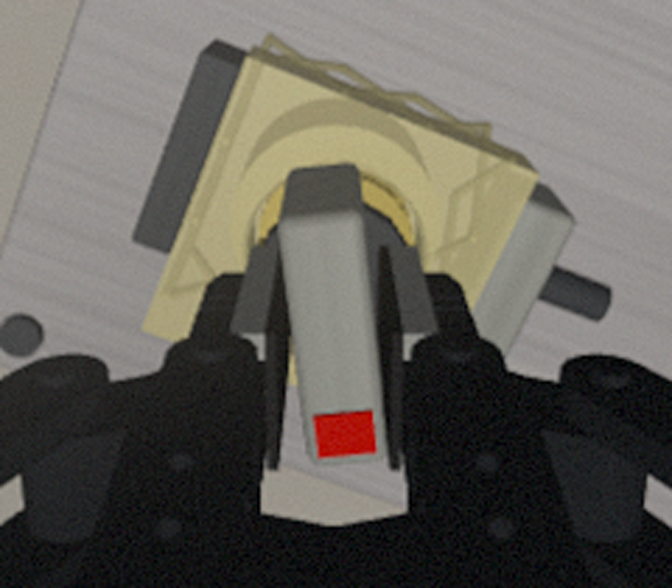

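Call:
{"fn": "jog_arm", "kwargs": {
  "series": [
    {"slide":[0.5,0,0],"spin":-0.9},
    {"slide":[0.5,0,0],"spin":-1.8},
    {"slide":[0.5,0,0],"spin":-2.7},
    {"slide":[0.5,0,-0.5],"spin":-3.6},
    {"slide":[0.5,0,-0.5],"spin":-4.5},
    {"slide":[0.5,0,-0.5],"spin":-5.4},
    {"slide":[0.5,0,-1],"spin":-6.3},
    {"slide":[0.5,0,-1],"spin":-7.2},
    {"slide":[0.5,0,-1],"spin":-8.1},
    {"slide":[0.5,0,-1],"spin":-9}
  ]
}}

```text
clock: 18.3
eef_pos: [0.5481, 0.0825, 0.0786]
eef_rot: [0.899, -0.438, -0.002, -0.002]
force: [-0.6, -2.7, -0.6]
opening: 0.0162
```

Call:
{"fn": "jog_arm", "kwargs": {
  "series": [
    {"slide":[0,0,0],"spin":0},
    {"slide":[0,0,0],"spin":0},
    {"slide":[0,0,0],"spin":0},
    {"slide":[0,0,5],"spin":1.1},
    {"slide":[0,0,5],"spin":2.2},
    {"slide":[0,0,5],"spin":3.3},
    {"slide":[0,0,5],"spin":4.4},
    {"slide":[0,0,5],"spin":5.5},
    {"slide":[0,0,5],"spin":6.6},
    {"slide":[0,0,5],"spin":7.7}
  ],
  "gripper": 0.25
}}

```text
clock: 19.13
eef_pos: [0.5485, 0.0827, 0.0838]
eef_rot: [0.999, -0.046, -0.003, -0.001]
force: [0.6, -0.4, 0.3]
opening: 0.0643
```

Call:
{"fn": "jog_arm", "kwargs": {
  "series": [
    {"slide":[0.5,-0.2,0],"spin":1.15},
    {"slide":[0.5,-0.2,0],"spin":2.3},
    {"slide":[0.5,-0.2,0],"spin":3.45},
    {"slide":[0.5,-0.2,0],"spin":4.6},
    {"slide":[0.5,-0.2,0],"spin":5.75},
    {"slide":[0.5,-0.2,0],"spin":6.9},
    {"slide":[0.5,-0.2,0],"spin":8.05},
    {"slide":[0.5,-0.2,0],"spin":9.2},
    {"slide":[0.5,-0.2,0],"spin":10.3},
    {"slide":[0.5,-0.2,0],"spin":11.4}
  ]
}}

```text
clock: 19.97
eef_pos: [0.5494, 0.0828, 0.0839]
eef_rot: [0.85, 0.527, -0.002, 0.001]
force: [0.1, 0.1, 0.1]
opening: 0.0643
```

```bash
python3 - <<'E'
from h import *
p,im=look('w14')
crop(im,200,150,440,340,3.2,'pics/w14c.png')
E
```

```text
t 19.9667 pos [0.5494 0.0828 0.0839] yaw 63.62297780414948 j6 30.846955938600182 F [0.1 0.1 0.1] M [-0.02 -0.02 -0.02] open 0.0643225144823209
```

View pics/w14c.png

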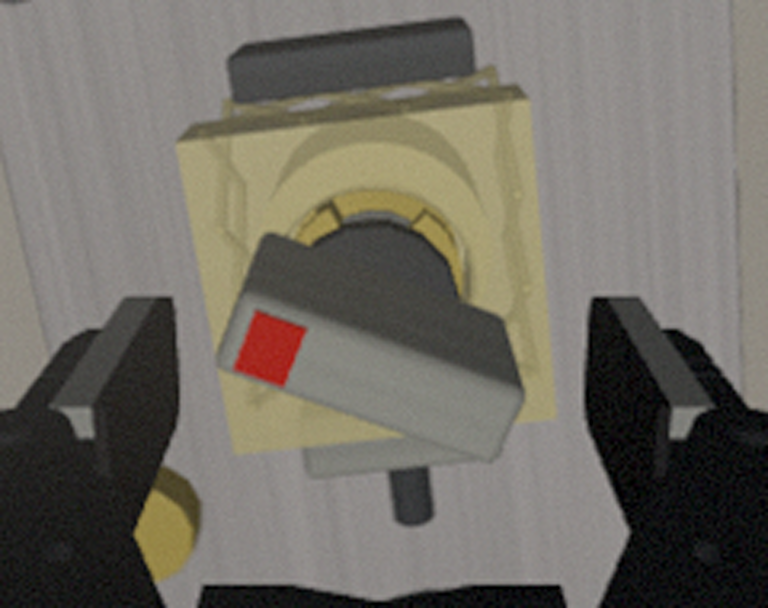

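```bash
python3 - <<'E'
from h import *
head('w14',((500,458),(228,368),(248,293),(525,392)),3.2,200,150,(.097,.099,.101)) 
E
```

```text
0.097 [0.549  0.0817 0.097 ] L 0.0440112552479312 W 0.011731241276632137 yaw 132.79879186141446
0.099 [0.5495 0.0826 0.099 ] L 0.04332974446362313 W 0.01154958393924629 yaw 132.79879186141451
0.101 [0.55   0.0836 0.101 ] L 0.04264823367931505 W 0.01136792660186052 yaw 132.79879186141454
```

Call:
{"fn": "jog_arm", "kwargs": {
  "series": [
    {"slide":[-0.3,-0.2,0],"spin":1.15},
    {"slide":[-0.3,-0.2,0],"spin":2.3},
    {"slide":[-0.3,-0.2,0],"spin":3.45},
    {"slide":[-0.3,-0.2,0],"spin":4.6},
    {"slide":[-0.3,-0.2,0],"spin":5.75},
    {"slide":[-0.3,-0.2,0],"spin":6.9},
    {"slide":[-0.3,-0.2,0],"spin":8.05},
    {"slide":[-0.3,-0.2,-2],"spin":9.2},
    {"slide":[-0.3,-0.2,-5],"spin":10.2},
    {"slide":[-0.3,-0.2,-7],"spin":11}
  ]
}}

```text
clock: 20.85
eef_pos: [0.5494, 0.0828, 0.0769]
eef_rot: [0.421, 0.907, -0.001, 0.002]
force: [-0.2, 0.4, -0.5]
opening: 0.064
```

Call:
{"fn": "jog_arm", "kwargs": {
  "series": [
    {"slide":[0,0,-1],"spin":0},
    {"slide":[0,0,-1],"spin":0},
    {"slide":[0,0,-1],"spin":0},
    {"slide":[0,0,-1],"spin":0},
    {"slide":[0,0,-1],"spin":0},
    {"slide":[0,0,-1],"spin":-0.8},
    {"slide":[0,0,-1],"spin":-1.6},
    {"slide":[0,0,-1],"spin":-2.4},
    {"slide":[0,0,-1],"spin":-3.2},
    {"slide":[0,0,-1],"spin":-3.2}
  ],
  "gripper": 0.81
}}

```text
clock: 21.68
eef_pos: [0.5487, 0.0824, 0.0758]
eef_rot: [0.568, 0.823, -0.002, 0.001]
force: [-0.6, -0.4, -0.3]
opening: 0.0163
```

```bash
python3 - <<'E'
from h import *
p,im=look('w15')
crop(im,200,150,440,360,2.8,'pics/w15c.png')
E
```

```text
t 21.6833 pos [0.5487 0.0824 0.0758] yaw 110.81930452697976 j6 -16.205901949125742 F [-0.6 -0.4 -0.3] M [-0.22  0.15  0.  ] open 0.016270733717983002
```

View pics/w15c.png

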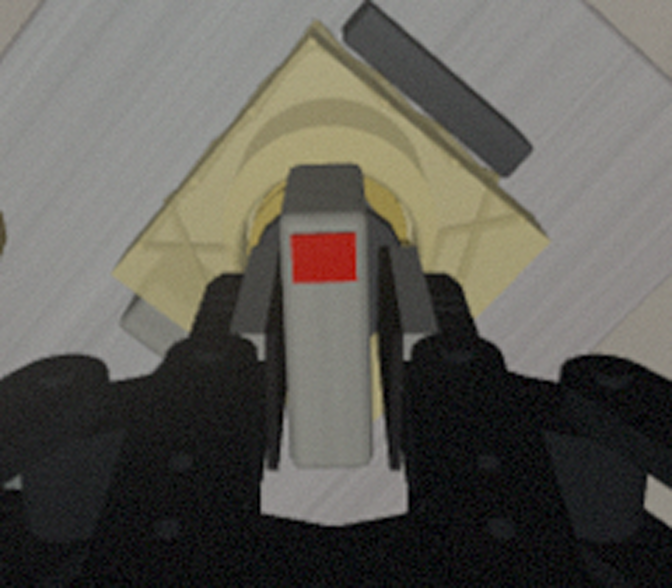

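Call:
{"fn": "jog_arm", "kwargs": {
  "series": [
    {"slide":[0.2,0,0],"spin":-0.8},
    {"slide":[0.2,0,0],"spin":-1.6},
    {"slide":[0.2,0,0],"spin":-2.4},
    {"slide":[0.2,0,-0.5],"spin":-3.2},
    {"slide":[0.2,0,-0.5],"spin":-4},
    {"slide":[0.2,0,-0.5],"spin":-4.8},
    {"slide":[0.2,0,-1],"spin":-5.6},
    {"slide":[0.2,0,-1],"spin":-6.4},
    {"slide":[0.2,0,-1],"spin":-7.2},
    {"slide":[0.2,0,-1],"spin":-8}
  ]
}}

```text
clock: 22.57
eef_pos: [0.5477, 0.0825, 0.0745]
eef_rot: [0.853, 0.522, -0.004, -0.0]
force: [-2.2, -2.4, -0.0]
opening: 0.0163
```

Call:
{"fn": "jog_arm", "kwargs": {
  "series": [
    {"slide":[0,0,0],"spin":-0.6},
    {"slide":[0,0,-0.5],"spin":-1.2},
    {"slide":[0,0,-1],"spin":-1.8},
    {"slide":[0,0,-1.5],"spin":-2.4},
    {"slide":[0,0,-2],"spin":-3},
    {"slide":[0,0,-2],"spin":-3.6},
    {"slide":[0,0,-2],"spin":-4.2},
    {"slide":[0,0,-2],"spin":-4.4},
    {"slide":[0,0,-2],"spin":-4.4},
    {"slide":[0,0,-2],"spin":-4.4}
  ]
}}

```text
clock: 23.4
eef_pos: [0.548, 0.0828, 0.0726]
eef_rot: [0.949, 0.314, -0.003, -0.001]
force: [0.3, 0.1, -0.1]
opening: 0.0159
```

```bash
python3 - <<'E'
from h import *
p,im=look('w16')
crop(im,200,150,440,360,2.8,'pics/w16c.png')
E
```

```text
t 23.4 pos [0.548  0.0828 0.0726] yaw 36.65696808403197 j6 57.51867643661341 F [ 0.3  0.1 -0.1] M [0.08 0.02 0.04] open 0.0158665319741084
```

View pics/w16c.png

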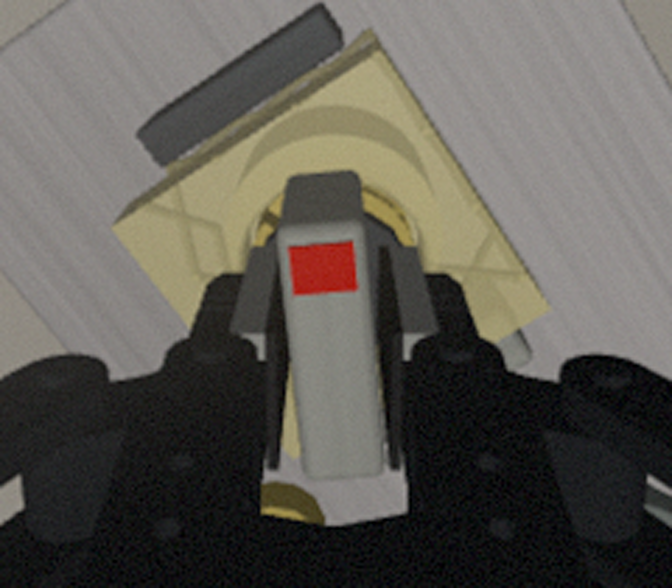

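Call:
{"fn": "jog_arm", "kwargs": {
  "series": [
    {"slide":[0.6,-0.2,0],"spin":0},
    {"slide":[0.6,-0.2,0],"spin":0},
    {"slide":[0.6,-0.2,0],"spin":0},
    {"slide":[0.6,-0.2,0],"spin":0},
    {"slide":[0.6,-0.2,0],"spin":0},
    {"slide":[0.6,-0.2,0],"spin":0},
    {"slide":[0.6,-0.2,0],"spin":0},
    {"slide":[0.6,-0.2,0],"spin":0},
    {"slide":[0.6,-0.2,0],"spin":0},
    {"slide":[0.6,-0.2,0],"spin":0}
  ],
  "gripper": 1.0,
  "newtons": 60
}}

```text
clock: 24.28
eef_pos: [0.5482, 0.0827, 0.0725]
eef_rot: [0.949, 0.314, -0.004, -0.001]
force: [-3.8, 3.3, 4.5]
opening: 0.013
```

```bash
python3 - <<'E'
from h import *
p,im=look('w17')
crop(im,200,150,440,360,2.8,'pics/w17c.png')
look('s17','scene');look('t17','top')
a=cv2.imread('pics/s17.png')[150:250,245:395]; cv2.imwrite('pics/s17c.png',cv2.resize(a,None,fx=5,fy=5,interpolation=2))
E
```

```text
t 24.2833 pos [0.5482 0.0827 0.0725] yaw 36.63004246873007 j6 57.515427437192145 F [-3.8  3.3  4.5] M [0.55 0.66 0.02] open 0.012995041508441187
t 24.3333 pos [0.5482 0.0827 0.0725] yaw 36.63208258730719 j6 57.51298569261474 F [-3.6  3.2  4.3] M [ 0.59  0.71 -0.  ] open 0.012823012206154004
t 24.3833 pos [0.5482 0.0827 0.0725] yaw 36.632730493858546 j6 57.513221037828764 F [-4.8  2.2  4.5] M [0.56 0.71 0.03] open 0.013079831072476237
```

View pics/w17c.png

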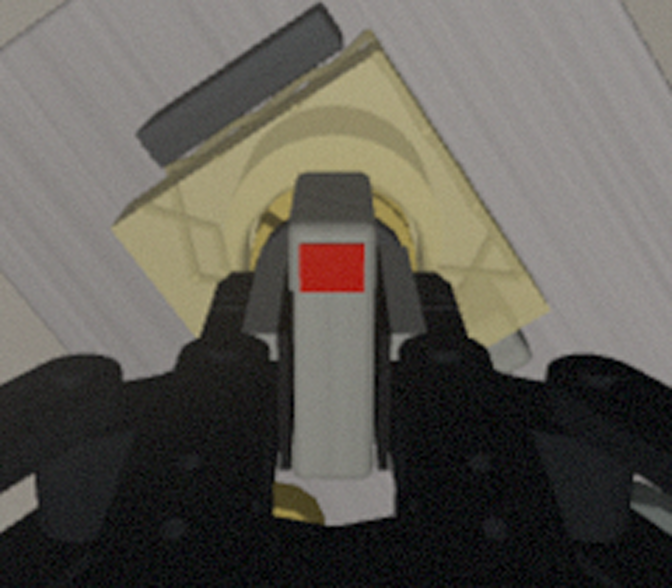

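View pics/s17c.png

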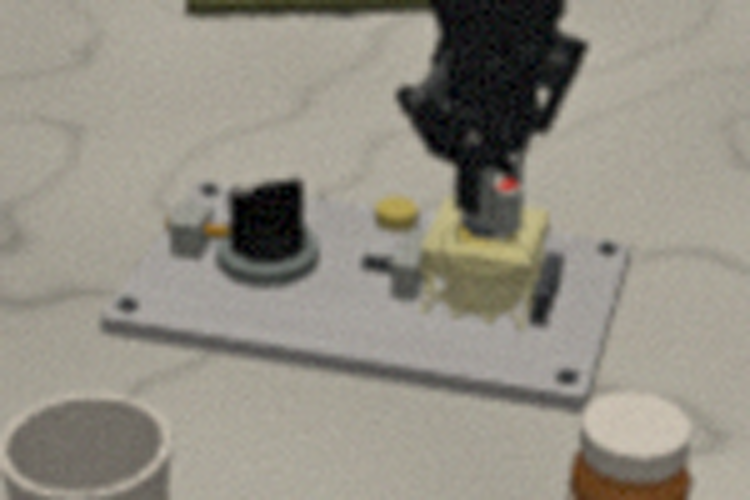

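View pics/t17.png

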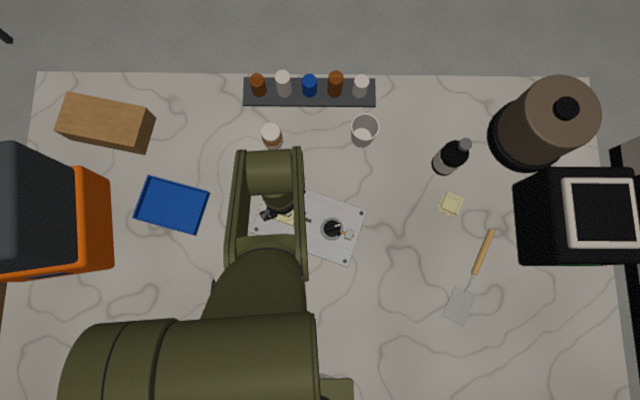

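```bash
python3 - <<'E'
from h import *
head('w17',((296,476),(292,224),(374,224),(372,476)),2.8,200,150,(.095,.097,.099))
head('w9',((151,365),(148,127),(225,125),(223,365)),2.8,250,180,(.103,.105,.107))
# image offset: axis fixed (.549,.0825)
for z in (.093,.095,.097,.099,.101):
    p=camera_params('wrist');p['view']=np.load('w17.npz')['p']
    u=np.array([np.cos(.64),np.sin(.64),0])*.023;c=np.array([.549,.0825,z])
    f=lambda X:(proj(p,X)-[200,150]+.5)*2.8-.5
    print(z,f(c+u),f(c-u))
E
```

```text
0.095 [0.5486 0.082  0.095 ] L 0.04484071098715874 W 0.012731504335649495 yaw 36.74336546463475
0.097 [0.5495 0.0827 0.097 ] L 0.04409148088206227 W 0.012518777415816161 yaw 36.74336546463471
0.099 [0.5504 0.0833 0.099 ] L 0.043342250776965664 W 0.012306050495982749 yaw 36.74336546463478
0.103 [0.5483 0.0823 0.103 ] L 0.04512236323802062 W 0.012854800014958851 yaw 37.96416198773862
0.105 [0.5491 0.0829 0.105 ] L 0.04442159049686223 W 0.012655158577829144 yaw 37.96416198773868
0.107 [0.55   0.0836 0.107 ] L 0.04372081775570391 W 0.012455517140699505 yaw 37.964161987738635
0.093 [332.34481986 212.35022915] [333.06291873 468.34355479]
0.095 [332.26638681 216.72840385] [333.00131895 475.88983907]
0.097 [332.18553164 221.24178229] [332.93798586 483.64846186]
0.099 [332.1021404  225.89672559] [332.87284527 491.62851328]
0.101 [332.01609187 230.70000027] [332.80581868 499.8396098 ]
```

```bash
python3 - <<'E'
from h import *
st();print(robot.finish_job())
E
```

```text
t 24.4333 pos [0.5482 0.0828 0.0725] yaw 36.62971440880928 j6 57.51569545660725 F [-4.7  2.9  4.5] M [0.6  0.72 0.02] open 0.013097688934051043
the job is handed in; nothing more can be done
None
```

The knob is locked and the gauge has been started and turned one full turn. I handed the job in at 24.4 s with the gripper still holding the gauge's head; no verdict was reported.

- **Clamp knob:** I turned it about 54° (0.94 rad) clockwise. After I let go, the wrist picture showed the lobe past the plunger and the knob staying there.
- **Thread start:** I turned the gauge about 65° anticlockwise with loose fingers until it dropped. The head then measured about 8 to 9 mm lower in the picture.
- **Full turn:** I then turned it about 361° clockwise, with two regrasps. The head's angle went from 38.0° to 36.7°, measured in the pictures one turn apart.
- **Final depth and grip:** The head's top is about 97 mm above the bench, so the gauge has sunk about 17 mm (to roughly 1 mm), as one turn should give. The grip is 60 N with the fingers stopped on the head (opening reads 13 mm). The force on the wrist is about 7 N.
- **Other objects:** The coupon, tray, bottle, cup, jar, print and scraper look unmoved in the last pictures, judged by eye.

When I first gripped the knob, the tool was a few mm off centre, giving a sideways force of about 22 N that eased once it turned. The opening reads about 1 mm below the given 14 mm on both the knob bar and the gauge head. No check failed or disagreed otherwise.

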